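Load the vial rack onto the sampler's two locating pins

TASK

Pick up the longer vial rack by its handle, carry it level, and set it down on the sampler's loading dock so that both upright pins come through its two end holes together and it lies flat on the dock; let go only once it is down. Leave the shorter rack where it is.

Things in the scene. Friction and masses are not known exactly. Their poses are not given: they have to be found in the camera images.
- rack: Longer vial rack, loose, 0.35 kg: flat aluminium plate 210 (x) x 70 (y) x 10 mm, 30 mm through holes at x = +-80, y = 0. Black upright handle in the middle: 30 mm along x, 16 mm thick (y), top 55 mm above the underside. Capped vials, 34 mm high, fixed at x = +-36 and +-52. Origin: centre of the underside; z up. Flat on the bench (z = 0) at the start. Ends alike: fits either way round.
- short_rack: Shorter vial rack, loose: same build and handle but 150 x 70 x 10 mm, 30 mm holes at x = +-55, so it does not fit the pins. Origin: centre of the underside, x along the plate. Flat on the bench. To be left alone.
- dock: Loading dock, fixed: low white base 240 (x) x 96 (y) mm, flat dark deck 25 mm above the bench, two upright steel pins at x = +-80, y = 0: 14 mm diameter, tips 34 mm above the deck, the upper 14 mm tapering to 5 mm. Origin: centre of the base at bench height; x along the line of pins, z up. Seated, the rack's underside is 25 mm above the bench. A jar 58 mm high stands near its +y side.
Things that resemble listed ones, but are neither listed nor needed, are in the scene too. What is shaped like the rack but pink or purple is not meant.

How it is judged:
By the outcome, as a careful person would: the job done as asked, in the order asked, and still so for the second after the job is handed in, with the robot touching nothing.
It also fails if it takes over 42 s, if anything falls off the work surface, if the arm or the gripper's body presses on something with over 40 N, if the wrist force passes 120 N, or if a joint passes its speed limit or range.

ROBOT

A 6-joint arm with a two-finger parallel gripper is mounted at the origin on the work surface. World frame = base frame: x ahead of the robot, y to its left, z up, the work surface at z = 0. Lengths are in m, angles in rad, forces in N, time in s.
With the tool pointing down it reaches from about 0.425 to 0.95 m from the base axis. Payload 3.5 kg.
Tool frame: the origin (TCP) lies at the very end of the fingers, on their centre line; the grasp point (between the pads) lies 19 mm behind it; z points along the fingers, y is the direction in which the jaws open and shut (so a half turn about z gives the same grasp; the last joint's range is limited). The gripper opens to 85 mm and grips with 20 to 120 N. Pads are 22 mm wide; open, the fingers measure 114 mm over their backs; the gripper's body (76 mm by 85 mm) begins 54 mm behind the grasp point. The pads swing forward as they close: fully open they stand 13 mm farther back than shut.
Start: joints at [1.046, 0.286, 1.577, -0, 1.279, -0.15], TCP at [0.247, 0.628, 0.231] pointing down, gripper open.
Joint ranges: [-2.77, 2.77], [-0.9, 2.22], [0.21, 2.48], [-1.53, 4.67], [0.24, 2.81], [-2.84, 2.84]. Speed limits (rad/s): [2.79, 2.79, 3.14, 3.14, 3.14, 3.14].

INTERFACE

Orientations are given as a unit quaternion [x, y, z, w].
In Python, from plant import get_state, vision, ctrl, cut_out gives the robot as it stands.
- The arm moves only by the tool jog_arm, never from a script. Its argument "commands" is text: rows parted by semicolons, each of 6 numbers parted by spaces: the shift along the world's x, y, z in m, then the turn, a rotation vector about the world's x, y, z in rad. A call has 1 to 20 rows; each row is the pose to reach, as a shift and turn from the pose commanded when the call began; what a row does not reach only later rows make up. A row lasts 1/8 s, in which the tool goes at most 62.5 mm and 10.7 degrees, less where a joint would pass 70% of its speed; a pose out of reach is approached as far as the arm can. A call with a gripper value outside its range is refused whole. "gripper" is the opening in per cent of the stroke, from 0 (shut) to 100 (fully open), set as the call begins (left out, the last holds). The fingers move at their own pace and stop on an object; "grip_force" is the grip in N (left out, the last holds). Time passes only in rows, so rows that repeat a pose let the fingers close. It gives the time, the measured TCP pose, the force and the opening at its end, in the units of the state.
- get_state(): the state, without advancing time (a new reading comes with each control period).
- vision.read_camera(name): name is "side" or "top" or "wrist"; returns a dict with "frame" (420x560x3 uint8, red, green, blue), "z_map" (420x560 float32, m along the optical axis (not along the pixel's ray), 0 where there is no reading), "fx", "fy", "cx", "cy" (pixels), "R" (3x3) and "t" (3): a world point X has camera coordinates R X + t. Camera axes: x right, y down, z forward; pixel columns grow to the right and rows downward; lengths in m; the calibration is good to about 2 mm. The wrist camera is an equidistant fisheye: a pixel r from the principal point sees the ray r / f radians off the axis. A picture is of the moment at which its call begins.
- ctrl.sign_off(): hands the job in, once; it reports no verdict.
Trained networks look in the newest picture that a camera, given by its name, has taken for a name from the list of things; names that differ only in an ending like _2 or _b are one class to them, and where a whole thing is asked for, a point or a joint stands for the part that bears it (a point fixed in the world has none). Each returns a list of dicts, best first, with "conf" (0 to 1); they miss things now and then, are a little off and sometimes report something else, mostly with a low value. They report only what shows in the picture. A call takes as long as a camera call. They do not tell look-alikes from the thing itself.
- cut_out(camera, query): "pixels" (420x560 bool, what is visible of it) and "box" ([centre column, centre row, width, height] in pixels, round what is visible of it).
The state is a dict: "time": time; "qpos": joint angles; "dq": joint speeds; "joint_efforts": joint torques, N m; "eef_pos": TCP position; "tcp_rot": TCP orientation; "contact_force": force on the tool from outside, world axes, zero at the start; "wrist_torque": the same for the moment, N m; "opening": opening from 0.0 (shut) to 1.0 (fully open).
Only numpy, scipy, OpenCV 4.12 (cv2) and the standard library are available. Lean on these libraries where they do the work, as an engineer would, in place of code of your own. Each camera call takes 0.05 s, during which the arm holds its last target.

## Working session

There is one attempt and no reset: what is moved stays moved. The work goes in short steps, Python scripts to look and compute and a tool call to move; the robot and the scene stay as the last step left them, time stands still between calls to the robot, and variables do not carry over. Pictures are saved under pics/ and viewed, and the job is handed in when it is done.

Besides the shell and the picture viewer there is one more tool, called after "Call:" as a command line: name --argument value ..., lists and objects as JSON in quotes. jog_arm: Moves the arm, as the interface text tells. Its arguments: {"type":"object","properties":{"commands":{"type":"string"},"gripper":{"type":"number"},"grip_force":{"type":"number"}},"required":["commands"]}

```bash
mkdir -p pics; ls; cat > h.py <<'E'
import numpy as np, cv2, pickle
from plant import get_state, vision, ctrl, cut_out
def grab(n,tag):
    c=vision.read_camera(n)
    cv2.imwrite(f'pics/{tag}.png',cv2.cvtColor(c['frame'],cv2.COLOR_RGB2BGR))
    pickle.dump(c,open(f'{tag}.pkl','wb'))
    return c
def pts(c,mask=None):
    # pinhole depth -> world, HxWx3
    h,w=c['z_map'].shape
    u,v=np.meshgrid(np.arange(w),np.arange(h))
    z=c['z_map'].astype(float)
    P=np.stack([(u-c['cx'])/c['fx']*z,(v-c['cy'])/c['fy']*z,z],-1)
    W=(P-np.array(c['t']))@np.array(c['R'])
    W[z==0]=np.nan
    return W
E
python3 - <<'E'
from h import *
for n in ('top','side'):
    c=grab(n,n+'0')
    print(n,c['fx'],c['cx'],c['cy'],np.array(c['R']).round(3).tolist(),np.array(c['t']).round(3))
    W=pts(c)
    for q in ('rack','short_rack','dock'):
        for d in cut_out(n,q):
            p=W[d['pixels']]; print(q,round(d['conf'],2),np.round(d['box'],0),d['pixels'].sum(),np.nanmedian(p,0).round(3))
print(get_state())
E
```

```text
pics
top 455.79625955339014 290.9368030735057 209.8825370190656 [[0.02, -1.0, -0.004], [-0.994, -0.02, -0.11], [0.11, 0.007, -0.994]] [-0.088  0.576  1.344]
rack 0.93 [222. 126.  55.  66.] 1505 [0.841 0.151 0.011]
rack 0.92 [324. 296.  71.  30.] 1469 [ 0.323 -0.181  0.011]
rack 0.65 [261. 204.  39.  70.] 1404 [0.596 0.021 0.011]
rack 0.55 [415. 287.  76.  39.] 1565 [ 0.351 -0.444  0.011]
short_rack 0.59 [353. 215.  30.  52.] 985 [ 0.566 -0.261  0.011]
dock 0.8 [183. 241.  30.  81.] 2585 [0.483 0.249 0.025]
side 388.0686067737973 278.8338695749976 210.17282721739736 [[0.904, -0.428, 0.013], [-0.293, -0.639, -0.711], [0.313, 0.639, -0.703]] [-0.557  0.132  0.926]
rack 0.94 [322. 148.  40.  44.] 878 [0.831 0.135 0.01 ]
rack 0.74 [257. 370.  91.  95.] 3568 [ 0.349 -0.46   0.01 ]
rack 0.7 [270. 186.  79.  29.] 1398 [0.592 0.012 0.011]
rack 0.66 [200. 278.  53.  81.] 2237 [ 0.32  -0.194  0.01 ]
short_rack 0.83 [309. 267.  63.  44.] 1397 [ 0.557 -0.275  0.01 ]
dock 0.94 [206. 155.  79.  30.] 1702 [0.475 0.232 0.024]
{'time': 0.4, 'qpos': array([ 1.04598602e+00,  2.86442881e-01,  1.57691261e+00,  1.27156559e-05,
        1.27862114e+00, -1.50007434e-01]), 'dq': array([ 8.96803276e-04,  4.27092309e-05, -3.06963349e-03,  1.04070254e-03,
       -3.67914551e-04,  7.02153967e-04]), 'joint_efforts': array([-5.60987573e-04, -4.05291259e+01, -2.92352986e+01, -1.57847144e-04,
        2.05791941e-03,  2.32234285e-07]), 'eef_pos': array([0.24702803, 0.6280541 , 0.23111424]), 'tcp_rot': array([ 1.86308258e-01,  9.82491321e-01, -1.79144485e-04, -6.93000285e-05]), 'contact_force': array([-0.31066818,  0.713651  ,  0.09414092]), 'wrist_torque': array([-0.00775474, -0.00799182, -0.00354063]), 'opening': 0.9952155984568225}
```

View pics/top0.png

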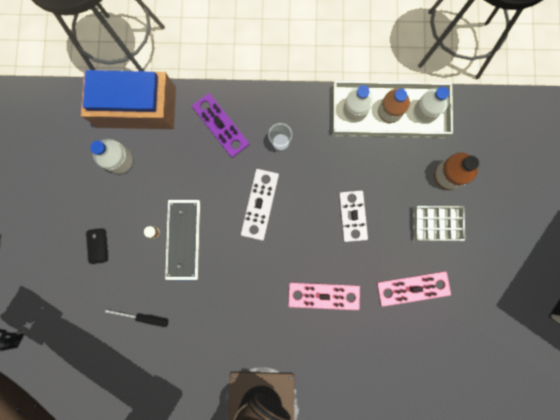

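View pics/side0.png

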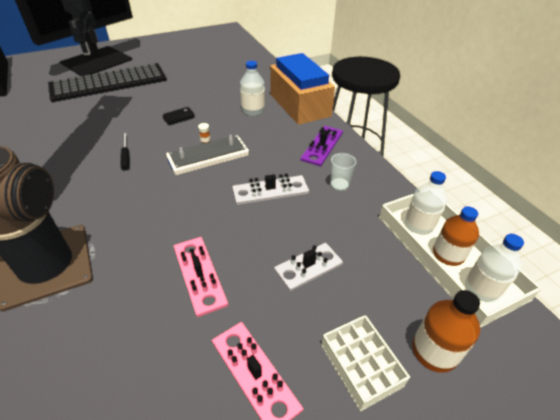

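```bash
cat > m.py <<'E'
from h import *
import sys
def rackpose(n,c,d):
    W=pts(c); m=d['pixels']
    P=W[m]; print(n,'z pct',np.nanpercentile(P[:,2],[5,25,50,75,95,99]).round(4))
    # project mask pixels onto plane z=0.010 via ray
    v,u=np.nonzero(m)
    R=np.array(c['R']);t=np.array(c['t']);o=-R.T@t
    sel=(np.abs(P[:,2]-0.010)<0.005)
    r=np.stack([(u-c['cx'])/c['fx'],(v-c['cy'])/c['fy'],np.ones(len(u))],-1)@R
    X=o+r*((0.010-o[2])/r[:,2])[:,None]
    Q=X[sel][:,:2]
    rect=cv2.minAreaRect((Q*1000).astype(np.float32)); print(n,'rect',np.round(rect[0],1),np.round(rect[1],1),round(rect[2],2))
    h=P[P[:,2]>0.049]; print(n,'handle top',len(h),h.mean(0).round(4) if len(h) else None)
E
python3 - <<'E'
from m import *
for n in ('top','side'):
    c=grab(n,n+'1')
    ds=cut_out(n,'rack'); W=pts(c)
    for d in ds:
        p=np.nanmedian(W[d['pixels']],0)
        if abs(p[0]-.595)<.03 and abs(p[1]-.015)<.03: rackpose(n,c,d)
    for d in cut_out(n,'dock')[:1]:
        P=W[d['pixels']]; print('dock z',np.nanpercentile(P[:,2],[5,25,50,75,95,99]).round(4))
        Q=P[np.abs(P[:,2]-.025)<.006][:,:2]
        rect=cv2.minAreaRect((Q*1000).astype(np.float32)); print('dock',np.round(rect[0],1),np.round(rect[1],1),round(rect[2],2))
        H=P[P[:,2]>.036]; print(H.round(3).tolist())
    f=c['frame']
    s=f[190:290,140:300] if n=='top' else f[110:210,150:320]
    cv2.imwrite(f'pics/crop_{n}.png',cv2.resize(cv2.cvtColor(s,cv2.COLOR_RGB2BGR),None,fx=4.5,fy=4.5,interpolation=cv2.INTER_CUBIC))
E
```

```text
top z pct [0.0044 0.0086 0.0112 0.0142 0.0382 0.0571]
top rect [597.7  22. ] [ 70.9 209.8] 78.45
top handle top 53 [0.5971 0.0224 0.0551]
dock z [0.0172 0.022  0.0247 0.0269 0.0302 0.0484]
dock [483.5 251.4] [239.1  96.7] 0.88
[[0.568, 0.257, 0.052], [0.568, 0.254, 0.053], [0.569, 0.251, 0.05], [0.569, 0.248, 0.05], [0.564, 0.254, 0.062], [0.565, 0.252, 0.058], [0.565, 0.25, 0.054], [0.566, 0.249, 0.047], [0.562, 0.255, 0.057], [0.562, 0.252, 0.06], [0.562, 0.25, 0.053], [0.563, 0.248, 0.05], [0.564, 0.248, 0.039], [0.56, 0.257, 0.05], [0.56, 0.255, 0.047], [0.56, 0.25, 0.053], [0.56, 0.248, 0.048], [0.561, 0.248, 0.039], [0.558, 0.254, 0.038], [0.558, 0.251, 0.037], [0.409, 0.257, 0.043], [0.409, 0.251, 0.055], [0.409, 0.25, 0.05], [0.409, 0.247, 0.047], [0.409, 0.245, 0.046], [0.406, 0.252, 0.062], [0.406, 0.251, 0.058], [0.406, 0.249, 0.052], [0.406, 0.246, 0.053], [0.406, 0.246, 0.043], [0.403, 0.252, 0.065], [0.403, 0.25, 0.059], [0.403, 0.249, 0.053], [0.403, 0.246, 0.05], [0.403, 0.245, 0.045], [0.4, 0.257, 0.044], [0.4, 0.25, 0.057], [0.4, 0.248, 0.054], [0.4, 0.247, 0.049]]

[... 735 characters left out ...]
[0.565, 0.248, 0.039], [0.568, 0.246, 0.04], [0.558, 0.247, 0.038], [0.56, 0.245, 0.039], [0.563, 0.244, 0.039], [0.567, 0.246, 0.037], [0.4, 0.249, 0.053], [0.402, 0.246, 0.054], [0.405, 0.246, 0.054], [0.408, 0.247, 0.052], [0.399, 0.249, 0.05], [0.401, 0.245, 0.052], [0.404, 0.244, 0.051], [0.408, 0.247, 0.048], [0.398, 0.249, 0.046], [0.402, 0.251, 0.044], [0.404, 0.244, 0.048], [0.407, 0.247, 0.045], [0.41, 0.249, 0.043], [0.398, 0.251, 0.042], [0.4, 0.246, 0.044], [0.403, 0.246, 0.043], [0.406, 0.246, 0.042], [0.409, 0.245, 0.042], [0.397, 0.25, 0.038], [0.4, 0.246, 0.041], [0.403, 0.246, 0.04], [0.405, 0.243, 0.041], [0.409, 0.247, 0.037], [0.399, 0.246, 0.037], [0.401, 0.242, 0.039]]
```

View pics/crop_top.png

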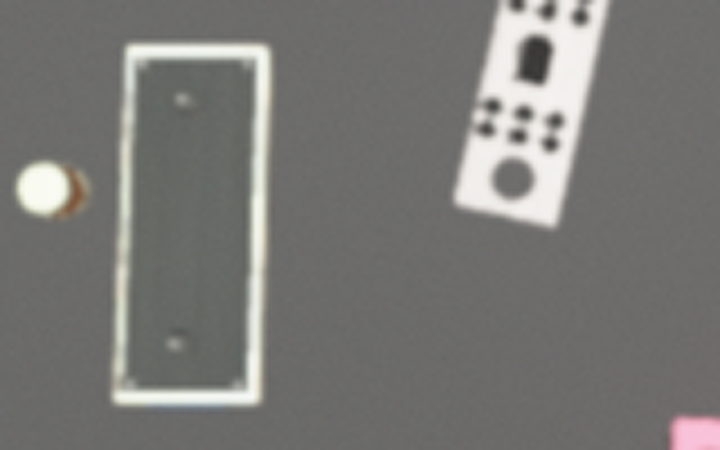

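View pics/crop_side.png

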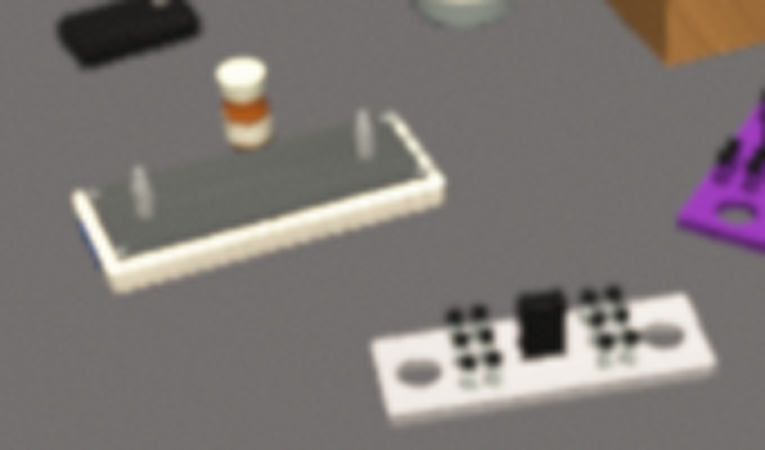

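Call:
jog_arm --commands "0.03 -0.05 0 0 0 0.02; 0.06 -0.10 0 0 0 0.04; 0.09 -0.15 0 0 0 0.06; 0.12 -0.2 0 0 0 0.08; 0.15 -0.25 0 0 0 0.1; 0.18 -0.31 0 0 0 0.12; 0.21 -0.36 0 0 0 0.14; 0.24 -0.41 0 0 0 0.16; 0.27 -0.46 -0.02 0 0 0.175; 0.30 -0.51 -0.04 0 0 0.175; 0.32 -0.55 -0.06 0 0 0.175; 0.34 -0.59 -0.07 0 0 0.175; 0.35 -0.607 -0.08 0 0 0.175; 0.35 -0.607 -0.08 0 0 0.175; 0.35 -0.607 -0.08 0 0 0.175" --gripper 100

```text
time: 2.58
eef_pos: [0.5968, 0.0224, 0.1517]
tcp_rot: [0.099, 0.995, 0.0, 0.0]
contact_force: [0.5, 0.1, 0.4]
opening: 1.003
```

```bash
python3 - <<'E'
from m import *
c=grab('wrist','w1'); print(c['fx'],c['cx'],c['cy'],c['R'],c['t'])
for n in ('top','side'):
    c=grab(n,n+'2'); W=pts(c)
    for d in cut_out(n,'rack'):
        p=np.nanmedian(W[d['pixels']],0)
        if abs(p[0]-.595)<.04 and abs(p[1]-.015)<.03: rackpose(n,c,d)
c=pickle.load(open('top1.pkl','rb')); W=pts(c)
J=W[222:242,142:162].reshape(-1,3); J=J[J[:,2]>.045]; print('jar',len(J),np.nanmin(J,0),np.nanmax(J,0))
print(get_state())
E
```

```text
325.19226210127806 273.75722732277563 211.4315717047794 [[ 1.97219753e-01  9.80359236e-01 -3.69960682e-04]
 [ 9.31274485e-01 -1.87227390e-01  3.12527979e-01]
 [ 3.06320424e-01 -6.19812257e-02 -9.49908483e-01]] [-0.13989135 -0.56732251  0.12407191]
side z pct [0.0019 0.0084 0.0103 0.0229 0.0383 0.054 ]
side rect [596.5  18.3] [ 76.4 210. ] 78.43
side handle top 41 [0.595  0.0174 0.0534]
jar 101 [0.48887393 0.32493517 0.04580747] [0.51860689 0.35691791 0.06427774]
{'time': 2.825, 'qpos': array([-1.32629073e-01,  1.93943430e-01,  1.83911011e+00,  9.74660364e-05,
        1.10765963e+00, -1.50517213e+00]), 'dq': array([-0.00638545,  0.00599501, -0.00070448,  0.00064876, -0.0027158 ,
       -0.00047704]), 'joint_efforts': array([-1.23067904e-02, -3.48591077e+01, -2.71629345e+01, -1.34639654e-04,
       -8.17250457e-04,  8.19247707e-04]), 'eef_pos': array([0.59700134, 0.02216863, 0.15193911]), 'tcp_rot': array([9.89860152e-02, 9.95088726e-01, 2.88547145e-05, 4.40955286e-04]), 'contact_force': array([ 0.70273531, -0.67995171,  0.04052977]), 'wrist_torque': array([ 0.01731707, -0.0180435 ,  0.03835183]), 'opening': 0.9979302025268557}
```

View pics/w1.png

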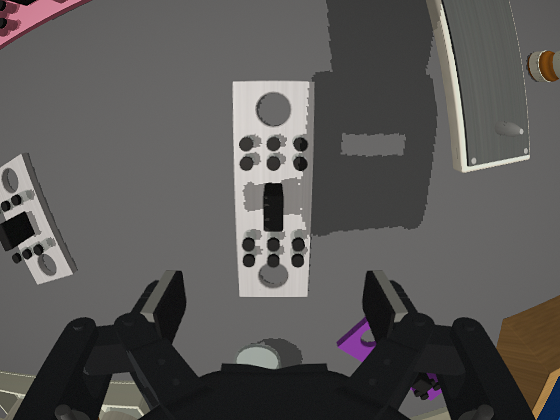

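```bash
cat > wr.py <<'E'
from h import *
def ray(c,u,v,z):
    dx,dy=u-c['cx'],v-c['cy']; r=np.hypot(dx,dy); th=r/c['fx']
    d=np.array([np.sin(th)*dx/r,np.sin(th)*dy/r,np.cos(th)]); R=np.array(c['R']); o=-R.T@np.array(c['t']); d=R.T@d
    return o+d*(z-o[2])/d[2]
E
python3 - <<'E'
from wr import *
c=pickle.load(open('w1.pkl','rb'))
a=[ray(c,u,v,.01)[:2] for u,v in [(233,81),(313,80),(307,296),(240,296)]]
for p in a: print(p.round(4))
a=np.array(a); print('centre',a.mean(0)); d=(a[0]+a[1]-a[2]-a[3]); print(np.degrees(np.arctan2(d[1],d[0])),np.linalg.norm(d)/2,np.linalg.norm(a[0]-a[1]))
print('handle', ray(c,265,207,.055),ray(c,282,205,.055))
g=cv2.cvtColor(c['frame'],cv2.COLOR_RGB2BGR)[70:310,180:380]; cv2.imwrite('pics/wc.png',cv2.resize(g,None,fx=2.5,fy=2.5,interpolation=cv2.INTER_CUBIC))
E
```

```text
[0.4871 0.0089]
[0.4998 0.0766]
[0.7073 0.0356]
[ 0.6936 -0.0326]
centre [0.59697687 0.0221275 ]
168.73169635219952 0.21111136595301155 0.06884090291014978
handle [0.5904691  0.01701501 0.055     ] [0.59147274 0.03022297 0.055     ]
```

View pics/wc.png

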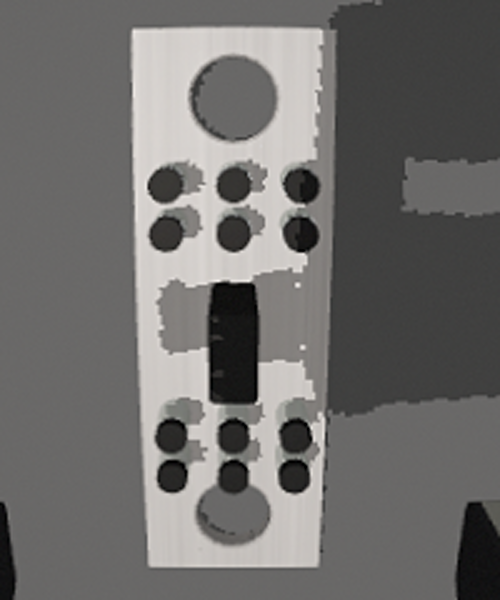

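Call:
jog_arm --commands "0 0 -0.04 0 0 0; 0 0 -0.08 0 0 0; 0 0 -0.11 0 0 0; 0 0 -0.125 0 0 0; 0 0 -0.134 0 0 0; 0 0 -0.134 0 0 0"

```text
time: 3.58
eef_pos: [0.5974, 0.0213, 0.0176]
tcp_rot: [0.1, 0.995, -0.0, 0.0]
contact_force: [1.1, -0.2, -1.1]
opening: 0.998
```

Call:
jog_arm --commands "0 0 0 0 0 0; 0 0 0 0 0 0; 0 0 0 0 0 0; 0 0 0 0 0 0; 0 0 0 0 0 0; 0 0 0 0 0 0; 0 0 0 0 0 0; 0 0 0 0 0 0" --gripper 0 --grip_force 60

```text
time: 4.58
eef_pos: [0.5974, 0.0212, 0.0177]
tcp_rot: [0.1, 0.995, 0.0, 0.0]
contact_force: [-1.0, 1.8, 3.4]
opening: 0.18
```

Call:
jog_arm --commands "0 0 0.01 0 0 0; 0 0 0.03 0 0 0; 0 0 0.06 0 0 0; 0 0 0.085 0 0 0; 0 0 0.1 0 0 0; -0.005 0.01 0.105 0 0 0.01; -0.015 0.03 0.105 0 0 0.03; -0.03 0.06 0.105 0 0 0.06; -0.045 0.09 0.105 0 0 0.09; -0.06 0.12 0.105 0 0 0.12; -0.075 0.15 0.105 0 0 0.15; -0.09 0.18 0.105 0 0 0.18; -0.103 0.207 0.105 0 0 0.2; -0.11 0.222 0.105 0 0 0.212; -0.1135 0.2285 0.105 0 0 0.215; -0.1135 0.2285 0.105 0 0 0.215; -0.1135 0.2285 0.105 0 0 0.215; -0.1135 0.2285 0.105 0 0 0.215"

```text
time: 6.82
eef_pos: [0.484, 0.249, 0.1224]
tcp_rot: [-0.007, 1.0, -0.0, 0.0]
contact_force: [-0.7, 0.8, -3.3]
opening: 0.18
```

```bash
python3 - <<'E'
from m import *
c=grab('wrist','w3'); c=grab('side','s3'); c=grab('top','t3')
print(get_state())
f=cv2.cvtColor(pickle.load(open('s3.pkl','rb'))['frame'],cv2.COLOR_RGB2BGR)[60:220,120:330]; cv2.imwrite('pics/s3c.png',cv2.resize(f,None,fx=3.5,fy=3.5,interpolation=cv2.INTER_CUBIC))
E
```

```text
{'time': 6.975, 'qpos': array([ 2.89186134e-01,  1.17979752e-01,  1.98566712e+00, -6.92448358e-05,
        1.03787187e+00, -1.29598813e+00]), 'dq': array([ 4.46848985e-03, -9.80122121e-05, -7.75088520e-05, -1.10526582e-03,
       -1.06631145e-03, -8.03438902e-04]), 'joint_efforts': array([-1.35908709e-02, -3.24250531e+01, -2.75596172e+01, -8.10563870e-04,
       -6.69275749e-06, -1.70705493e-04]), 'eef_pos': array([0.48385005, 0.24921403, 0.12235169]), 'tcp_rot': array([-7.20649410e-03,  9.99974032e-01, -1.83600894e-05,  4.37945578e-05]), 'contact_force': array([ 0.14441376, -0.62096302, -3.40151616]), 'wrist_torque': array([-0.02570711, -0.01832942, -0.00798206]), 'opening': 0.18192475391603408}
```

View pics/w3.png

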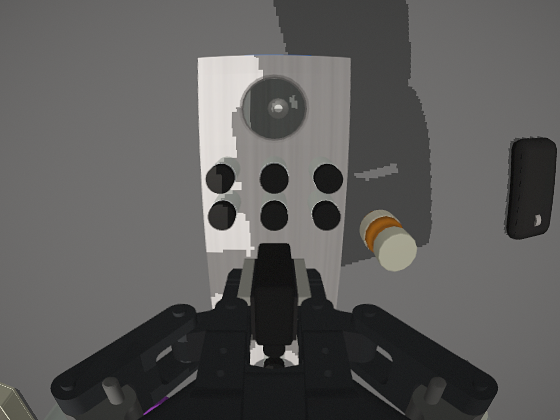

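View pics/s3c.png

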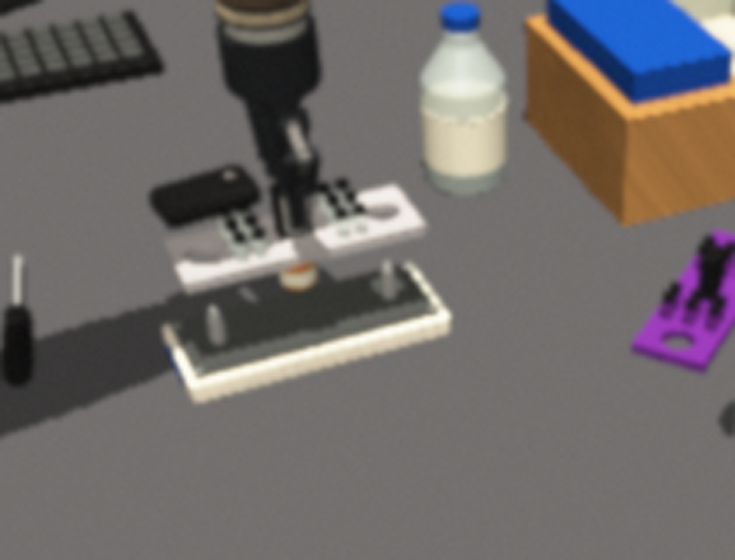

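```bash
python3 - <<'E'
from wr import *
c=pickle.load(open('w3.pkl','rb'))
print('pin tip',ray(c,279,107,.059),'hole',ray(c,274,107,.1147),'pin other ht',ray(c,279,107,.050))
# plate plane from wrist and side depth
W=pts(pickle.load(open('s3.pkl','rb')))
P=W.reshape(-1,3); m=(np.abs(P[:,0]-.484)<.115)&(np.abs(P[:,1]-.25)<.045)&(np.abs(P[:,2]-.115)<.018)
for it in range(6):
    Q=P[m]; A=np.c_[Q[:,:2]-[.484,.25],np.ones(len(Q))]; k=np.linalg.lstsq(A,Q[:,2],rcond=None)[0]
    r=P[:,2]-np.c_[P[:,:2]-[.484,.25],np.ones(len(P))]@k
    m=(np.abs(P[:,0]-.484)<.115)&(np.abs(P[:,1]-.25)<.045)&(np.abs(r)<.005)
print('side plane',k,m.sum(), np.degrees(k[:2]))
Q=P[m]; rect=cv2.minAreaRect((Q[:,:2]*1000).astype(np.float32)); print(rect)
# wrist depth plane
z=c['z_map'].astype(float); h,w=z.shape; u,v=np.meshgrid(np.arange(w),np.arange(h)); dx,dy=u-c['cx'],v-c['cy']; rr=np.hypot(dx,dy)+1e-9; t=np.tan(rr/c['fx'])
C=np.stack([t*dx/rr*z,t*dy/rr*z,z],-1); W=(C-np.array(c['t']))@np.array(c['R'])
reg=np.r_[[W[60:75,205:345].reshape(-1,3)][0],W[135:160,210:345].reshape(-1,3),W[60:230,203:206].reshape(-1,3),W[60:230,343:346].reshape(-1,3)]
reg=reg[np.abs(reg[:,2]-.115)<.012]
A=np.c_[reg[:,:2]-[.484,.25],np.ones(len(reg))]; print('wrist plane',np.linalg.lstsq(A,reg[:,2],rcond=None)[0],len(reg))
E
```

```text
pin tip [0.40285187 0.25143361 0.059     ] hole [0.40308408 0.2483306  0.1147    ] pin other ht [0.40282026 0.25156607 0.05      ]
side plane [0.00074303 0.01633415 0.11424465] 694 [0.04257224 0.93587805]
((484.4698791503906, 248.03782653808594), (210.87518310546875, 76.96939086914062), 0.6928136944770813)
wrist plane [ 0.00281818 -0.00040971  0.11573572] 6343
```

Call:
jog_arm --commands "0 0.002 -0.01 0 0 0; 0 0.002 -0.025 0 0 0; 0 0.002 -0.04 0 0 0; 0 0.002 -0.05 0 0 0; 0 0.002 -0.06 0 0 0; 0 0.002 -0.067 0 0 0; 0 0.002 -0.072 0 0 0; 0 0.002 -0.072 0 0 0"

```text
time: 7.98
eef_pos: [0.4834, 0.2516, 0.05]
tcp_rot: [-0.008, 1.0, -0.0, -0.0]
contact_force: [-0.1, 0.7, -3.0]
opening: 0.177
```

```bash
python3 - <<'E'
from m import *
c=grab('wrist','w4'); c=grab('side','s4')
print(get_state()['contact_force'],get_state()['wrist_torque'],get_state()['eef_pos'])
a=cv2.cvtColor(pickle.load(open('s4.pkl','rb'))['frame'],cv2.COLOR_RGB2BGR)[100:200,150:270]; a=cv2.resize(a,(480,400),interpolation=cv2.INTER_CUBIC)
b=cv2.cvtColor(pickle.load(open('w4.pkl','rb'))['frame'],cv2.COLOR_RGB2BGR)[40:290,180:380]; b=cv2.resize(b,(320,400))
cv2.imwrite('pics/j4.png',np.hstack([a,b]))
E
```

```text
[-0.59024554  0.51911238 -3.43001165] [-0.00692826  0.0562255   0.03899237] [0.48389735 0.25176006 0.05068592]
```

View pics/j4.png

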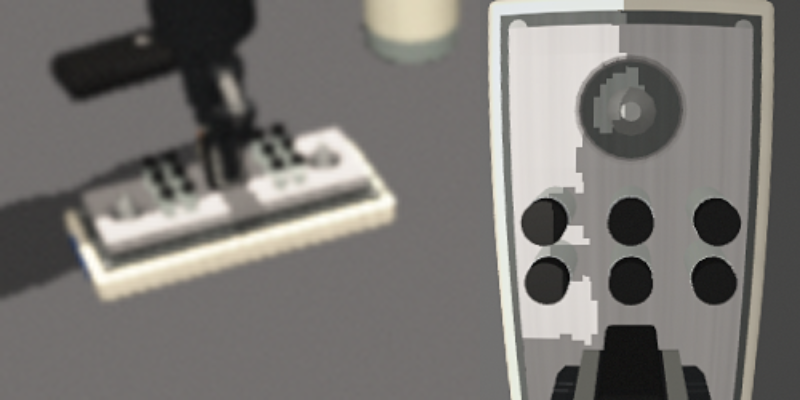

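Both pins are inside the holes: the near pin is centred in its hole in the wrist view, and the far one shows in the side view. The force is only the rack's weight. I'll lower the last 8 mm.

Call:
jog_arm --commands "0 0 -0.003 0 0 0; 0 0 -0.005 0 0 0; 0 0 -0.007 0 0 0; 0 0 -0.0075 0 0 0; 0 0 -0.0075 0 0 0; 0 0 -0.0075 0 0 0"

```text
time: 8.82
eef_pos: [0.4836, 0.2517, 0.0428]
tcp_rot: [-0.008, 1.0, 0.0, 0.0]
contact_force: [0.1, -0.3, -2.7]
opening: 0.184
```

Call:
jog_arm --commands "0 0 -0.0005 0 0 0; 0 0 -0.001 0 0 0; 0 0 -0.001 0 0 0; 0 0 -0.001 0 0 0"

```text
time: 9.32
eef_pos: [0.4836, 0.2517, 0.0427]
tcp_rot: [-0.008, 1.0, -0.0, -0.0]
contact_force: [-3.8, -1.3, 4.9]
opening: 0.179
```

```bash
cat > flat.py <<'E'
from m import *
def flat(tag,cams):
    for n in cams:
        W=pts(grab(n,n+tag)); P=W.reshape(-1,3)
        d=np.array([.484,.251]); box=(np.abs(P[:,0]-d[0])<.1)&(np.abs(P[:,1]-d[1])<.033)
        m=box&(np.abs(P[:,2]-.035)<.008)
        for i in range(6):
            A=np.c_[P[:,:2]-d,np.ones(len(P))]; k=np.linalg.lstsq(A[m],P[m,2],rcond=None)[0]; m=box&(np.abs(P[:,2]-A@k)<.004)
        print(n,'plane slope deg',np.degrees(k[:2]).round(2),'z',k[2].round(4),m.sum())
    s=get_state(); print(s['time'],s['contact_force'],s['wrist_torque'])
E
python3 -c "from flat import *; flat('5',['side'])"
```

```text
side plane slope deg [0.03 0.23] z 0.035 469
9.375 [-4.29506789 -0.80865122  4.97782179] [-0.26286154  0.55675137 -0.01961251]
```

The plate is level with its top at 35 mm, which is seated. I'll release it and retreat straight up.

Call:
jog_arm --commands "0 0 0 0 0 0; 0 0 0 0 0 0; 0 0 0 0 0 0; 0 0 0 0 0 0; 0 0 0 0 0 0; 0 0 0 0 0 0" --gripper 60

```text
time: 10.12
eef_pos: [0.4836, 0.2516, 0.0418]
tcp_rot: [-0.008, 1.0, 0.0, -0.0]
contact_force: [0.1, 0.0, -0.3]
opening: 0.603
```

Call:
jog_arm --commands "0 0 0.01 0 0 0; 0 0 0.03 0 0 0; 0 0 0.06 0 0 0; 0 0 0.1 0 0 0; 0 0 0.14 0 0 0; 0 0 0.17 0 0 0; 0 0 0.19 0 0 0; 0 0 0.2 0 0 0; 0 0 0.2 0 0 0; 0 0 0.2 0 0 0"

```text
time: 11.38
eef_pos: [0.4829, 0.2514, 0.2402]
tcp_rot: [-0.008, 1.0, -0.0, -0.001]
contact_force: [-0.4, -0.2, -0.4]
opening: 0.601
```

```bash
python3 - <<'E'
from flat import *
flat('6',['side','top']); grab('wrist','w6')
a=cv2.imread('pics/side6.png')[100:220,150:360]; b=cv2.imread('pics/w6.png')
cv2.imwrite('pics/j6.png',np.hstack([cv2.resize(a,(420,300)),cv2.resize(b,(380,300))]))
E
```

```text
side plane slope deg [-0.09 -0.1 ] z 0.0348 467
top plane slope deg [-0.14  0.09] z 0.0352 806
11.475 [-0.16494718 -0.41517738  0.01785899] [ 1.27984683e-04 -2.74700337e-02  3.14481578e-05]
```

View pics/j6.png

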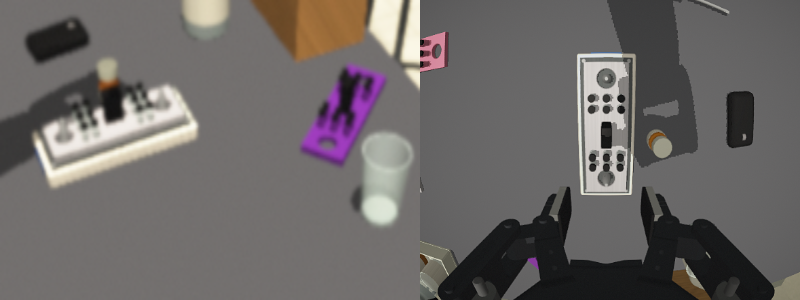

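The side and wrist views show the rack flat on the dock, with a pin up through each end hole. The jar is upright and the gripper is clear.

```bash
python3 -c "
from h import *
print(ctrl.sign_off())"
```

```text
the job is handed in; nothing more can be done
None
```

The longer silver rack is seated on the loading dock, with both pins up through its end holes, and I handed the job in at about 11.5 s. I gripped it by the handle with 60 N, carried it level, and let go only after the wrist force showed it resting on the deck.

- **Flatness:** the final side and top depth checks put the plate top at 34.8 and 35.2 mm (35 mm expected), with a tilt of no more than 0.15°.
- **Clear of the scene:** the gripper is about 0.2 m above the rack and the contact force is near zero. The jar is still upright. The short rack was never approached, and I took no final measurement of it.
- **Disagreements:** the top and side cameras differed by about 4 mm on the rack's and the dock's y position. I settled this with a wrist-camera check of one pin against its hole, then moved 2 mm in y before lowering. While the rack was held above the dock, the side depth showed a 0.9° tilt and the wrist depth showed none. The side check after seating was also flat.

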